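# Fill up a short row in the marking nest and clamp it

## Task

Only two bushes are left for the marking nest, so make up the row: from the rack take the one make-up block that fills the gap between the last bush and the clamp's spring nose (the thickest that goes in freely is sure to be gripped; one much too thin is not), stand it upright on the channel floor in that gap, then swing the cam lever all the way round to closed so that the nose presses the row tight against the stop. Leave the other make-up blocks standing in the rack and do not knock the other things on the bench about.

Things in the scene. Friction and masses are not known exactly. Their poses are not given: they have to be found in the camera images.
- nest: Marking nest fixed to the desk: dark steel base plate 68 x 200 x 12 mm whose top is the channel floor; two rails, tops at 24 mm, inner faces bevelled: channel 39 mm wide at the floor, 45 mm at the top. End stop at the -y end: inner face at y = -85 mm, top at 44 mm. Origin: centre of the underside, on the desk. y runs along the channel centre line from stop to clamp, x across, z up.
- clamp: Cam clamp bolted across the rails near the nest's +y end, axes along the nest's (how far along the nest varies; it cannot be moved): grey saddle, its upright middle part 42 mm wide, 44 mm long, top 50 mm above the desk. Its round spring nose sticks out 8 mm towards the bushes while the lever is open. Origin: on the desk plane under the saddle's centre, on the channel's centre line.
- nose_face (a point): Centre of the flat front face of the spring nose (steel cylinder, 24 mm diameter, 34 mm above the desk), the face that looks along the nest's -y towards the bushes. The gap to be filled runs from here to the near side of bush_b. The lever drives this face 15 mm towards the bushes when nothing is in its way.
- nose (a joint): How far the spring nose is pushed back into its plunger, in m: 0 = free, 0.017 = fully in. Spring: about 8 N when it starts to move, rising by 0.5 N per mm.
- lever (a joint): Cam lever on an upright pin on the saddle: 0 = open (arm along the nest's +x, as at the start), 1.571 rad = closed, at its end stop (arm along +y, away from the bushes); closes anticlockwise seen from above. Its spiral cam drives plunger and nose forward evenly, 9.55 mm per rad (15 mm in all). Stiff: 4 to 7 N at the knob; friction holds it wherever it is left.
- lever_pivot (a point): Point on the lever's upright axis, at the top of the saddle (50 mm above the desk).
- lever_knob (a point): Middle of the upright black knob (16 mm diameter, 31 mm tall, from 58 to 89 mm above the desk) at the end of the lever, 62 mm from the lever's axis. This point is 74 mm above the desk.
- rack: Open wooden rack fixed to the desk, 52 x 240 x 20 mm, with four pockets in a row along its y (pocket centres at y = -88, -29, 29 and 88 mm; each pocket about 40 mm in x, 52 mm in y; pocket floor 6 mm above the desk). Origin: centre of the underside, on the desk.
- block_14: Plain steel make-up block, 14 mm thick (along its y), 33 mm wide (x), its body 36 mm high, its lowest 4 mm stepped in by 2 mm all round; on top a central lifting tab 22 mm wide (x), 12 mm thick (y), from 35 to 64 mm above the block's underside. 0.14 to 0.45 kg. Stands in one of the rack's pockets (which one varies), axes along the rack's. Origin: centre of the underside.
- block_24: Plain steel make-up block, 24 mm thick (along its y), 33 mm wide (x), its body 36 mm high, its lowest 4 mm stepped in by 2 mm all round; on top a central lifting tab 22 mm wide (x), 12 mm thick (y), from 35 to 64 mm above the block's underside. 0.14 to 0.45 kg. Stands in one of the rack's pockets (which one varies), axes along the rack's. Origin: centre of the underside.
- block_34: Plain steel make-up block, 34 mm thick (along its y), 33 mm wide (x), its body 36 mm high, its lowest 4 mm stepped in by 2 mm all round; on top a central lifting tab 22 mm wide (x), 12 mm thick (y), from 35 to 64 mm above the block's underside. 0.14 to 0.45 kg. Stands in one of the rack's pockets (which one varies), axes along the rack's. Origin: centre of the underside.
- block_44: Plain steel make-up block, 44 mm thick (along its y), 33 mm wide (x), its body 36 mm high, its lowest 4 mm stepped in by 2 mm all round; on top a central lifting tab 22 mm wide (x), 12 mm thick (y), from 35 to 64 mm above the block's underside. 0.14 to 0.45 kg. Stands in one of the rack's pockets (which one varies), axes along the rack's. Origin: centre of the underside.
- bush_a: Turned bush (steel with bronze liner), upright, 36 mm diameter, 36 mm high, in the channel against the end stop. Origin: centre of the underside.
- bush_b: The same kind of bush, 36 mm diameter, 36 mm high, upright in the channel next to bush_a, nearest the clamp. Origin: centre of the underside, so its side towards the clamp is 18 mm from here.
- plug_gauge: Bystander: plug gauge, 33 x 118 x 33 mm, lying on the desk behind the nest, right of the marking machine. Origin: centre of the underside.
- pen_1: Bystander: marker pen, 17 x 135 x 16 mm, lying on the desk left of the rack. Origin: centre of the underside.
There are look-alikes about, which are no part of the job. Leave any orange or purple look-alike of the block_24 alone.

How it is judged:
By the outcome, as a careful person would: the job done as asked, in the order asked, and still so for the second after the job is handed in, with the robot touching nothing.
It also fails if it takes over 51 s, if anything falls off the work surface, if the arm or the gripper's body presses on something with over 40 N, if the wrist force passes 120 N, or if a joint passes its speed limit or range.

## Robot

A 7-joint arm with a two-finger parallel gripper is mounted at the origin on a cart in front of the work surface, level with it; the furniture and walls round the work are solid. World frame = base frame: x ahead of the robot, y to its left, z up, the work surface at z = 0. Lengths are in m, angles in degrees, forces in N, time in s.
With the tool pointing down it reaches from about 0.425 to 0.875 m from the base axis. Payload 4.7 kg.
Tool frame: the origin (TCP) lies on the front face of the gripper's body, between the roots of the fingers; the fingertips stand 70 mm ahead of it and the grasp point (between the pads) lies 51 mm ahead of it (tip_extent is the distance from the TCP to the fingertips, in m); z points along the fingers, y is the direction in which the jaws open and shut (so a half turn about z gives the same grasp; the last joint's range is limited). The gripper opens to 87 mm and grips with 3 to 60 N. Pads are 19 mm wide; open, the fingers measure 117 mm over their backs; the gripper's body (75 mm by 190 mm) begins 51 mm behind the grasp point.
Start: joints at [74.204, 18.392, -4.016, 83.108, 1.295, 78.541, -3.26], TCP at [0.186, -0.623, 0.292] pointing down, gripper open.
Joint ranges: [-163.93, 163.93], [-17.29, 119.83], [-79.2, 71.16], [3.27, 140.29], [-89.18, 269.18], [5.43, 117.66], [-154.24, 154.24]. Speed limits (degrees/s): [147.25, 147.25, 180, 180, 180, 180, 180].

## Interface

Orientations are given as [roll, pitch, yaw] about the fixed x, y, z axes, in that order (R = Rz(yaw) Ry(pitch) Rx(roll)).
In Python, from cell import * gives the robot as it stands.
- The arm moves only by the tool carry_out, never from a script. Its argument "increments" is text: rows parted by semicolons, each of 7 numbers parted by spaces: the opening, from 0 (shut) to 1 (fully open), then the shift along the tool's x, y, z in m, then the turn, a rotation vector about the tool's x, y, z in degrees. A call has 1 to 20 rows; each row shifts and turns the pose as measured when the row begins, along the tool's axes as they then stand; what a row does not reach is not made up. A row lasts 1/8 s, in which the tool goes at most 62.5 mm and 10.7 degrees, less where a joint would pass 70% of its speed; a pose out of reach is approached as far as the arm can. A call is refused whole if a number of a shift passes 0.0625 or a number of a turn 10.7, either way. A call with a gripper value outside its range is refused whole. The fingers move at their own pace and stop on an object; "force" is the grip in N (left out, the last holds). Time passes only in rows, so rows that do not move let the fingers close. It gives the time, the measured TCP pose, the force and the opening at its end, in the units of the state.
- get_obs(): the state, without advancing time (a new reading comes with each control period).
- read_camera(name): name is "scene" or "side" or "wrist"; returns a dict with "img" (384x512x3 uint8, blue, green, red), "fx", "fy", "cx", "cy" (pixels), "world_from_camera" (4x4, takes a point from camera to world coordinates). Camera axes: x right, y down, z forward; pixel columns grow to the right and rows downward; lengths in m; the calibration is good to about 2 mm. A picture is of the moment at which its call begins. There is no depth.
- sign_off(): hands the job in, once; it reports no verdict.
Trained networks look in a picture, given as the dict that the camera call returned (one of the last four; its "shot" number tells which), for a name from the list of things; names that differ only in an ending like _2 or _b are one class to them, and where a whole thing is asked for, a point or a joint stands for the part that bears it (a point fixed in the world has none). Each returns a list of dicts, best first, with "confidence" (0 to 1); they miss things now and then, are a little off and sometimes report something else, mostly with a low value. They report only what shows in the picture. A call takes as long as a camera call. They do not tell look-alikes from the thing itself.
- masks_of(target, picture): "pixels" (384x512 bool, what is visible of it) and "bbox" ([left, top, right, bottom] in pixels, round what is visible of it).
The state is a dict: "time_s": time; "qpos": joint angles; "joint_velocities": joint speeds; "effort": joint torques, N m; "tool_pos": TCP position; "tool_rot": TCP orientation; "force": force on the tool from outside, world axes, zero at the start; "wrist_torque": the same for the moment, N m; "grip_width": finger opening in m.
Only numpy, scipy, OpenCV 4.12 (cv2) and the standard library are available. Lean on these libraries where they do the work, as an engineer would, in place of code of your own. Each camera call takes 0.05 s, during which the arm holds its last target.

## Working session

There is one attempt and no reset: what is moved stays moved. The work goes in short steps, Python scripts to look and compute and a tool call to move; the robot and the scene stay as the last step left them, time stands still between calls to the robot, and variables do not carry over. Pictures are saved under pics/ and viewed, and the job is handed in when it is done.

Besides the shell and the picture viewer there is one more tool, called after "Call:" as name(argument=value, ...) on one line, values as JSON. carry_out: Moves the arm, as the interface text tells. Its arguments: {"type":"object","properties":{"increments":{"type":"string"},"force":{"type":"number"}},"required":["increments"]}

```bash
ls; mkdir -p pics
python3 - <<'E'
from cell import *
import cv2,numpy as np,pickle
o=get_obs(); print(o)
for n in ["scene","side","wrist"]:
    p=read_camera(n); cv2.imwrite(f"pics/{n}0.png",p["img"]); print(n,p["fx"],p["fy"],p["cx"],p["cy"],np.round(p["world_from_camera"],4).tolist())
    pickle.dump(p,open(f"{n}0.pkl","wb"))
E
```

```text
pics
{'time_s': 0.0, 'qpos': array([74.20474154, 18.43762238, -4.01787628, 83.17696891,  1.29553741,
       78.53933381, -3.2605234 ]), 'joint_velocities': array([ 0.00748461, -0.0639936 ,  0.09322136,  0.02857509, -0.01962713,
        0.00351477, -0.09023431]), 'effort': array([ 2.54033494e-04, -4.91289926e+01, -4.03766893e-01, -3.12532067e+01,
       -6.41038315e-02,  4.36805247e-02,  1.26536056e-04]), 'tool_pos': array([ 0.18558745, -0.62249396,  0.29115988]), 'tool_rot': array([-1.79891360e+02,  5.59422485e-03,  1.66068681e+01]), 'force': array([ 0.22008386,  0.60602125, -0.17262818]), 'wrist_torque': array([-0.03642587, -0.06234759,  0.01604314]), 'grip_width': 0.08706072278856693}
scene 413.3187624548159 413.3187624548159 251.6087978094724 192.98626220258402 [[0.551, -0.4693, 0.69, -0.4684], [-0.8344, -0.2976, 0.4639, -0.7083], [-0.0124, -0.8314, -0.5555, 0.9155], [0.0, 0.0, 0.0, 1.0]]
side 358.73594020302704 358.73594020302704 262.0324933301878 192.42884062732327 [[-0.8728, -0.2881, 0.3939, 0.142], [-0.488, 0.5119, -0.7069, 0.7927], [0.002, -0.8093, -0.5874, 0.7229], [0.0, 0.0, 0.0, 1.0]]
wrist 337.50471953374495 337.50471953374495 252.28154590442853 189.99433065253626 [[0.2846, -0.9146, -0.2874, 0.2649], [-0.9586, -0.2723, -0.0829, -0.599], [-0.0025, 0.2991, -0.9542, 0.3844], [0.0, 0.0, 0.0, 1.0]]
```

View pics/scene0.png

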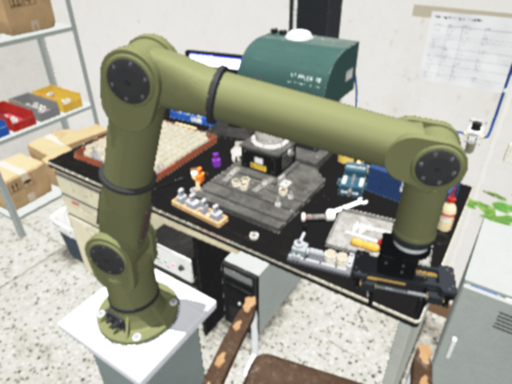

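View pics/side0.png

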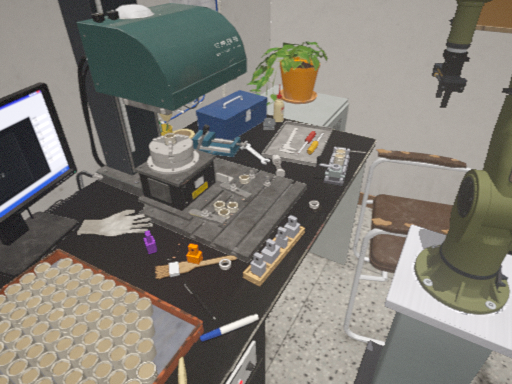

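View pics/wrist0.png

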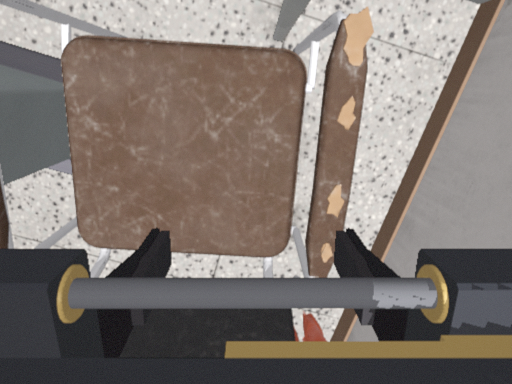

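```bash
cat > h.py <<'E'
from cell import *
import cv2,numpy as np,pickle
def ray(p,u,v):
    T=np.array(p["world_from_camera"]);d=T[:3,:3]@np.array([(u-p["cx"])/p["fx"],(v-p["cy"])/p["fy"],1.]);return T[:3,3],d
def atz(p,u,v,z):
    o,d=ray(p,u,v);return o+d*(z-o[2])/d[2]
def proj(p,X):
    T=np.array(p["world_from_camera"]);X=np.atleast_2d(X);c=(X-T[:3,3])@T[:3,:3]
    return np.c_[p["fx"]*c[:,0]/c[:,2]+p["cx"],p["fy"]*c[:,1]/c[:,2]+p["cy"]]
def snap(n,name,crop=None,s=None):
    p=read_camera(n);pickle.dump(p,open(name+".pkl","wb"));save(p,name,crop,s);return p
def save(p,name,crop=None,s=None):
    im=p["img"]
    if crop: im=im[crop[1]:crop[3],crop[0]:crop[2]]
    if s: im=cv2.resize(im,None,fx=s,fy=s,interpolation=cv2.INTER_CUBIC)
    cv2.imwrite("pics/"+name+".png",im)
E
python3 - <<'E'
from h import *
for n in ["scene","side"]:
    p=read_camera(n)
    for t in ["nest","clamp","lever","rack","block_14","block_24","block_34","block_44","bush_a","plug_gauge","pen_1"]:
        for r in masks_of(t,p):
            if r["confidence"]<.2: continue
            v,u=np.nonzero(r["pixels"]); print(n,t,round(r["confidence"],2),np.round(r["bbox"]),np.round(atz(p,u.mean(),v.mean(),0.02),3))
p=pickle.load(open("side0.pkl","rb"));save(p,"s1",(230,130,390,290),4.9 if 0 else 3.7)
p=pickle.load(open("scene0.pkl","rb"));save(p,"s2",(160,180,380,290),3.6)
E
```

```text
scene nest 0.71 [288. 251. 354. 277.] [ 0.438 -0.361  0.02 ]
scene clamp 0.55 [295. 226. 309. 254.] [ 0.477 -0.264  0.02 ]
scene lever 0.52 [292. 224. 304. 250.] [ 0.505 -0.248  0.02 ]
scene rack 0.71 [173. 199. 226. 226.] [0.429 0.116 0.02 ]
scene rack 0.42 [213. 204. 226. 226.] [0.465 0.077 0.02 ]
scene block_14 0.65 [186. 192. 197. 208.] [0.472 0.194 0.02 ]
scene block_14 0.63 [209. 202. 225. 222.] [0.465 0.078 0.02 ]
scene block_14 0.59 [215. 154. 219. 169.] [0.779 0.318 0.02 ]
scene block_14 0.58 [202. 199. 210. 214.] [0.47  0.138 0.02 ]
scene block_14 0.42 [175. 188. 185. 203.] [0.479 0.258 0.02 ]
scene block_24 0.65 [186. 192. 197. 208.] [0.472 0.194 0.02 ]
scene block_24 0.63 [209. 202. 225. 222.] [0.465 0.078 0.02 ]
scene block_24 0.59 [215. 154. 219. 169.] [0.779 0.318 0.02 ]
scene block_24 0.58 [202. 199. 210. 214.] [0.47  0.138 0.02 ]
scene block_24 0.42 [175. 188. 185. 203.] [0.479 0.258 0.02 ]
scene block_34 0.65 [186. 192. 197. 208.] [0.472 0.194 0.02 ]
scene block_34 0.63 [209. 202. 225. 222.] [0.465 0.078 0.02 ]
scene block_34 0.59 [215. 154. 219. 169.] [0.779 0.318 
[... 1888 characters left out ...]
 241.] [0.451 0.054 0.02 ]
side block_34 0.66 [187. 244. 202. 264.] [0.632 0.285 0.02 ]
side block_34 0.52 [277. 228. 288. 248.] [0.458 0.109 0.02 ]
side block_44 0.86 [262. 238. 281. 265.] [0.458 0.174 0.02 ]
side block_44 0.77 [251. 252. 268. 278.] [0.464 0.231 0.02 ]
side block_44 0.72 [144. 229. 158. 253.] [0.768 0.309 0.02 ]
side block_44 0.69 [285. 217. 302. 241.] [0.451 0.054 0.02 ]
side block_44 0.66 [187. 244. 202. 264.] [0.632 0.285 0.02 ]
side block_44 0.52 [277. 228. 288. 248.] [0.458 0.109 0.02 ]
side bush_a 0.68 [333. 150. 343. 170.] [ 0.466 -0.393  0.02 ]
side plug_gauge 0.72 [275. 156. 285. 181.] [ 0.645 -0.233  0.02 ]
side pen_1 0.89 [201. 313. 259. 343.] [0.428 0.42  0.02 ]
```

View pics/s1.png

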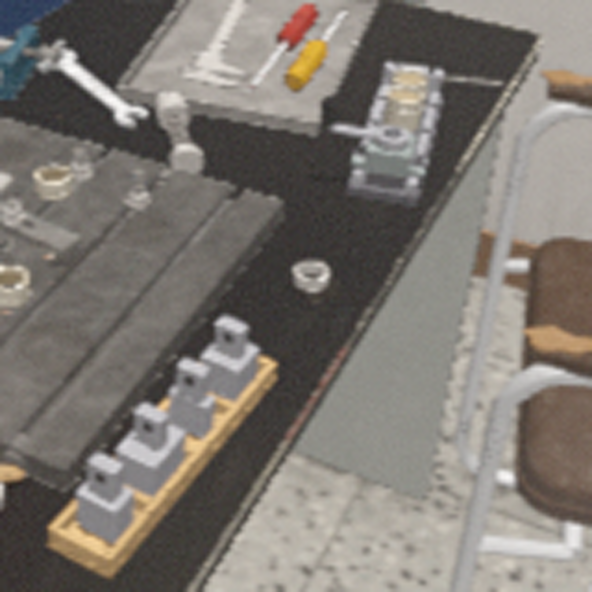

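View pics/s2.png

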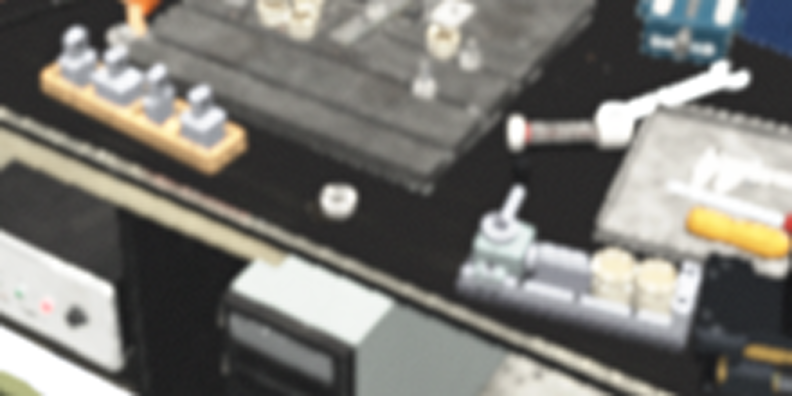

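```bash
cat >> h.py <<'E'
from scipy.spatial.transform import Rotation as R, Slerp
def cur():
    o=get_obs();return np.array(o["tool_pos"]),R.from_euler("xyz",o["tool_rot"],degrees=True),o
def plan(pos,yaw,n,start=None,op=1):
    """straight move to pos with tool down at yaw in n rows; prints rows"""
    p,r,_=cur()
    if start: p,r=np.array(start[0]),R.from_euler("xyz",[180,0,start[1]],degrees=True)
    t=R.from_euler("xyz",[180,0,yaw],degrees=True)
    s=Slerp([0,1],R.concatenate([r,t]));pos=np.array(pos);out=[]
    for i in range(n):
        a,b=i/n,(i+1)/n
        d=s(a).inv().apply((pos-p)/n); w=(s(a).inv()*s(b)).as_rotvec(degrees=True)
        out.append(f"{op:g} "+" ".join(f"{x:.4f}" for x in d)+" "+" ".join(f"{x:.2f}" for x in w))
    print("; ".join(out))
E
python3 -c "
from h import *
plan([.40,-.31,.28],0,9)"
```

```text
1 0.0327 -0.0265 0.0014 0.00 0.00 1.85; 1 0.0319 -0.0276 0.0014 0.00 0.00 1.85; 1 0.0310 -0.0286 0.0014 0.00 0.00 1.85; 1 0.0300 -0.0295 0.0014 0.00 0.00 1.85; 1 0.0291 -0.0305 0.0014 0.00 0.00 1.85; 1 0.0281 -0.0314 0.0014 0.00 0.00 1.85; 1 0.0270 -0.0323 0.0014 0.00 0.00 1.85; 1 0.0260 -0.0332 0.0014 0.00 0.00 1.85; 1 0.0249 -0.0340 0.0014 0.00 0.00 1.85
```

Call:
carry_out(increments="1 0.033 -0.0265 0.001 0 0 1.85; 1 0.032 -0.0275 0.001 0 0 1.85; 1 0.031 -0.0285 0.001 0 0 1.85; 1 0.030 -0.0295 0.001 0 0 1.85; 1 0.029 -0.0305 0.001 0 0 1.85; 1 0.028 -0.0315 0.001 0 0 1.85; 1 0.027 -0.0325 0.001 0 0 1.85; 1 0.026 -0.033 0.001 0 0 1.85; 1 0.025 -0.034 0.001 0 0 1.85; 1 0 0 0 0 0 0")

```text
time_s: 2.6
tool_pos: [0.4084, -0.3017, 0.2834]
tool_rot: [179.8, -0.1, -0.7]
force: [-0.7, 0.8, 0.7]
grip_width: 0.087
```

```bash
python3 -c "
from h import *
p,r,o=cur();print(p,o['tool_rot'],o['time_s'],o['force'])
snap('wrist','w1')
print(np.round(pickle.load(open('w1.pkl','rb'))['world_from_camera'],4))"
```

```text
[ 0.40838363 -0.30166664  0.28339209] [ 1.79784388e+02 -1.20032142e-01 -6.72203424e-01] 2.6 [-0.72539187  0.82691909  0.68744442]
[[-1.300e-02 -9.547e-01 -2.972e-01  4.909e-01]
 [-9.999e-01  1.340e-02  9.000e-04 -3.022e-01]
 [ 3.100e-03  2.972e-01 -9.548e-01  3.767e-01]
 [ 0.000e+00  0.000e+00  0.000e+00  1.000e+00]]
```

View pics/w1.png

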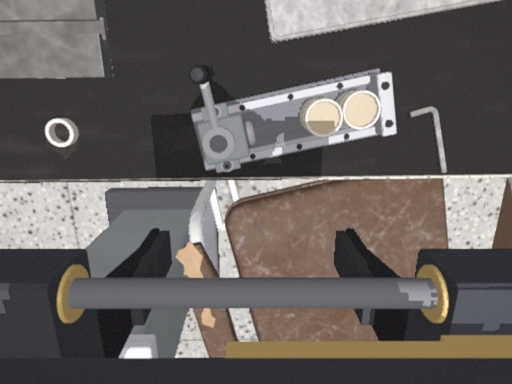

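```bash
python3 -c "
from h import *
p=pickle.load(open('w1.pkl','rb'));save(p,'w1z',(180,55,410,180),3.4)
for uv in [(219,144),(199,74)]: print(atz(p,*uv,0.055 if uv[0]==219 else 0.089))
"
```

```text
[ 0.43730529 -0.27060556  0.055     ]
[ 0.49986122 -0.26022562  0.089     ]
```

View pics/w1z.png

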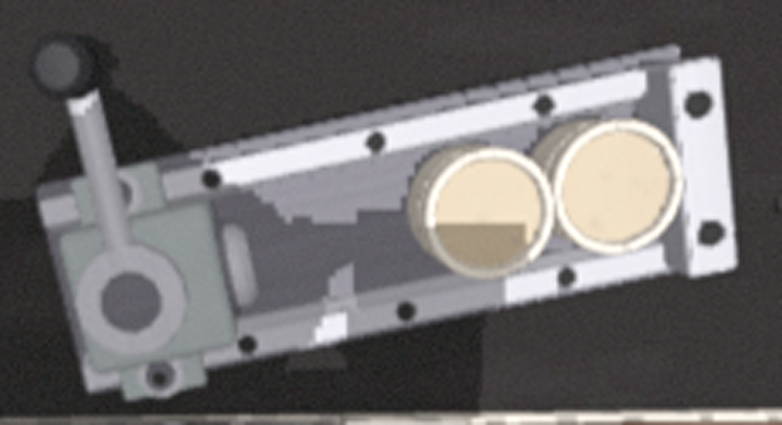

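```bash
cat > m.py <<'E'
from h import *
p=pickle.load(open('w1.pkl','rb'))
def z(X,Y,h): return atz(p,180+X/3.4,55+Y/3.4,h)[:2]
a=z(490,212,.048);b=z(617,186,.048);print('bush b,a',a,b,np.linalg.norm(a-b))
n1=z(232,225,.034);n2=z(255,300,.034);n0=z(250,255,.046);print('nose face',n1,n2,n0)
pv=z(131,301,.058);kn=z(58,66,.089);print('pivot',pv,'knob',kn,np.linalg.norm(pv-kn))
s1=z(672,64,.044);s2=z(690,270,.044);print('stop inner top',s1,s2)
# rail inner/outer top edges upper rail
r1=z(215,165,.024);r2=z(642,72,.024);print('railU',np.degrees(np.arctan2(*(r2-r1)[::-1])))
d=kn-pv;print('lever ang',np.degrees(np.arctan2(d[1],d[0])))
d=s1-s2;print('stop ang',np.degrees(np.arctan2(d[1],d[0])))
yaw=np.radians(9.5)
for yawd in (9,10,11):
    t=np.radians(yawd);ey=np.array([-np.sin(t),np.cos(t)]);ex=np.array([np.cos(t),np.sin(t)])
    f=lambda q:np.round([ex@(q-pv)*1e3,ey@(q-pv)*1e3],1)
    print(yawd,'b',f(a),'a',f(b),'nose',f(n1),f(n2),f(n0),'stop',f(s1),f(s2),'knob',f(kn),'gap',f(n0)[1]-f(a)[1]-18)
E
python3 m.py
```

```text
bush b,a [ 0.46037635 -0.37152635] [ 0.46704452 -0.40669888] 0.03579904003212733
nose face [ 0.45633174 -0.29874028] [ 0.43409259 -0.30526899] [ 0.44902366 -0.30386857]
pivot [ 0.43825915 -0.270473  ] knob [ 0.49956752 -0.25864211] 0.062439463377896166
stop inner top [ 0.49925926 -0.42036849] [ 0.44275621 -0.43107315]
railU -78.84561584558895
lever ang 10.92231545695016
stop ang 10.727697076977215
9 b [   6.  -103.3] a [   7.1 -139.1] nose [ 13.4 -30.7] [ -9.6 -33.7] [  5.4 -34.7] stop [  36.8 -157.6] [ -20.7 -159.3] knob [62.4  2.1] gap 50.599999999999994
10 b [   4.2 -103.4] a [   4.7 -139.2] nose [ 12.9 -31. ] [-10.1 -33.5] [  4.8 -34.8] stop [  34.  -158.2] [ -23.5 -158.9] knob [62.4  1. ] gap 50.60000000000001
11 b [   2.4 -103.4] a [   2.3 -139.2] nose [ 12.3 -31.2] [-10.7 -33.4] [  4.2 -34.8] stop [  31.3 -158.8] [ -26.2 -158.5] knob [62.4 -0.1] gap 50.60000000000001
```

```bash
python3 -c "
from h import *
plan([.40,.15,.27],0,10)"
```

```text
1 -0.0014 -0.0454 0.0011 0.03 -0.01 -0.08; 1 -0.0013 -0.0454 0.0011 0.03 -0.01 -0.08; 1 -0.0012 -0.0454 0.0012 0.03 -0.01 -0.08; 1 -0.0012 -0.0454 0.0012 0.03 -0.01 -0.08; 1 -0.0011 -0.0454 0.0012 0.03 -0.01 -0.08; 1 -0.0010 -0.0454 0.0012 0.03 -0.01 -0.08; 1 -0.0010 -0.0454 0.0013 0.03 -0.01 -0.08; 1 -0.0009 -0.0454 0.0013 0.03 -0.01 -0.08; 1 -0.0008 -0.0454 0.0013 0.03 -0.01 -0.08; 1 -0.0008 -0.0454 0.0013 0.03 -0.01 -0.08
```

Call:
carry_out(increments="1 -0.001 -0.0455 0.001 0.03 0 -0.08; 1 -0.001 -0.0455 0.001 0.03 0 -0.08; 1 -0.001 -0.0455 0.001 0.03 0 -0.08; 1 -0.001 -0.0455 0.001 0.03 0 -0.08; 1 -0.001 -0.0455 0.001 0.03 0 -0.08; 1 -0.001 -0.0455 0.001 0.03 0 -0.08; 1 -0.001 -0.0455 0.001 0.03 0 -0.08; 1 -0.001 -0.0455 0.001 0 0 -0.08; 1 -0.001 -0.0455 0.001 0 0 -0.08; 1 -0.001 -0.0455 0.001 0 0 0; 1 0 0 0 0 0 0")

```text
time_s: 4.03
tool_pos: [0.4053, 0.1501, 0.2737]
tool_rot: [179.6, -0.6, -1.5]
force: [-1.2, -0.9, -0.5]
grip_width: 0.0869
```

```bash
python3 -c "
from h import *
snap('wrist','w2')
p,r,o=cur();print(p,o['tool_rot'],o['time_s'])
"
```

```text
[0.40558475 0.14780418 0.27350193] [179.5612711   -0.56977049  -1.696378  ] 4.075
```

View pics/w2.png

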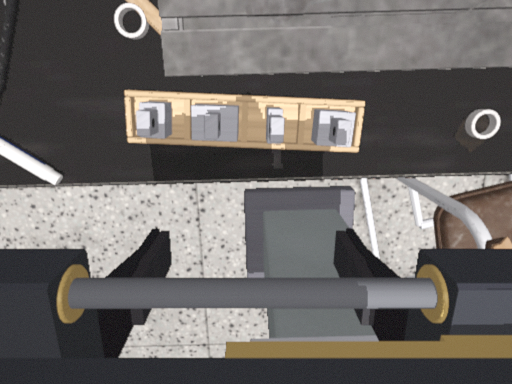

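Run:
```python
from h import *
p=pickle.load(open('w2.pkl','rb'));save(p,'w2z',(115,80,375,165),3)
q=read_camera("wrist")
for r in masks_of("block_44",q):
    v,u=np.nonzero(r["pixels"]);print(r["confidence"],np.round(r["bbox"]),u.mean(),v.mean())
```

```text
0.77 [131. 101. 170. 139.] 151.4567116759333 119.12470214455918
0.75 [188. 105. 238. 142.] 211.78243164630598 122.00349040139616
0.69 [307. 108. 354. 146.] 330.04266666666666 126.89266666666667
0.6 [263. 107. 284. 143.] 271.8813559322034 125.0215716486903
```

View pics/w2z.png

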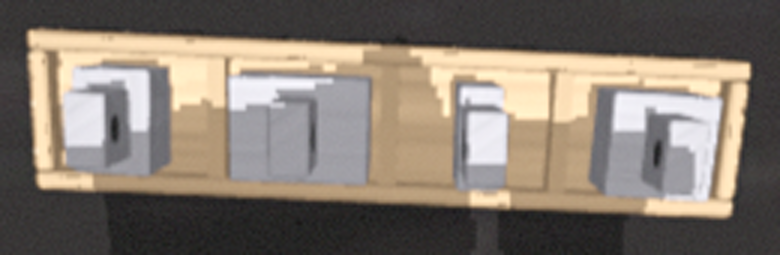

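```bash
cat > m2.py <<'E'
from h import *
p=pickle.load(open('w2.pkl','rb'))
def z(X,Y,h): return atz(p,115+(X+.0)/3,80+Y/3,h)[:2]
def ang(a,b): d=b-a; return np.degrees(np.arctan2(d[1],d[0]))
a,b=z(30,30,.02),z(750,64,.02);print('rack len',np.linalg.norm(a-b),'yaw',ang(b,a)-90)
c,d=z(38,190,.02),z(732,216,.02);print('rack len',np.linalg.norm(c-d),'yaw',ang(d,c)-90,'ctr',(a+b+c+d)/4)
for (l,r,t,bt) in [(75,168,66,176),(229,371,75,184),(461,505,84,188),(606,721,90,200)]:
    q=[z(l,t,.042),z(r,t,.042),z(r,bt,.042),z(l,bt,.042)]
    print('body thick',np.linalg.norm(q[0]-q[1]),np.linalg.norm(q[0]-q[3]),'ctr',np.mean(q,0))
for (l,r,t,bt) in [(64,107,90,168),(268,310,100,178),(468,507,108,165),(668,712,118,197)]:
    q=[z(l,t,.07),z(r,t,.07),z(r,bt,.07),z(l,bt,.07)]
    print('tab thick',np.linalg.norm(q[0]-q[1]),np.linalg.norm(q[0]-q[3]),'ctr',np.mean(q,0))
E
python3 m2.py
```

```text
rack len 0.23830948530843368 yaw -4.19305363798469
rack len 0.23992457473988402 yaw -3.7971623620697983 ctr [0.45385291 0.15513482]
body thick 0.028876950152569036 0.034314094646416875 ctr [0.45987529 0.23932443]
body thick 0.04428853726694173 0.03408462175048607 ctr [0.45564889 0.18315023]
body thick 0.013785408337310876 0.03264237793701896 ctr [0.45200103 0.12517127]
body thick 0.03616267668068354 0.03478212279144797 ctr [0.44751147 0.06760874]
tab thick 0.012280298840814882 0.022342852854925356 ctr [0.46035164 0.24216759]
tab thick 0.012055310788037905 0.022404501128520427 ctr [0.45583656 0.18354283]
tab thick 0.011244096782262814 0.01635574903509828 ctr [0.4549855  0.12588734]
tab thick 0.012750145163350244 0.02302681550478772 ctr [0.44718182 0.06666772]
```

```bash
python3 -c "
from h import *
p,r,o=cur();print(p,o['tool_rot'],o['qpos'])
plan([.4556,.1833,.20],-4.1,4,op=.45)"
```

```text
[0.40566878 0.1459531  0.27315977] [179.55029717  -0.5238979   -1.92132172] [  33.10786958  -10.12369638  -50.66165714  112.36583018   -7.51455903
   73.87270623 -106.98322007]
0.45 0.0120 -0.0099 0.0183 0.11 -0.13 0.54; 0.45 0.0119 -0.0100 0.0183 0.11 -0.13 0.54; 0.45 0.0119 -0.0101 0.0183 0.11 -0.13 0.54; 0.45 0.0118 -0.0101 0.0183 0.11 -0.13 0.54
```

Call:
carry_out(increments="0.45 0.012 -0.01 0.0183 0.11 -0.13 0.54; 0.45 0.012 -0.01 0.0183 0.11 -0.13 0.54; 0.45 0.012 -0.01 0.0183 0.11 -0.13 0.54; 0.45 0.012 -0.01 0.0183 0.11 -0.13 0.54; 0.45 0 0 0 0 0 0; 0.45 0 0 0 0 0 0")

```text
time_s: 4.92
tool_pos: [0.461, 0.1702, 0.1974]
tool_rot: [179.6, -0.0, -5.4]
force: [0.3, 0.6, -1.0]
grip_width: 0.0409
```

```bash
python3 -c "
from h import *
p,r,o=cur();print(p,o['tool_rot'],o['qpos'],o['time_s'],o['grip_width'])
plan([.4556,.1833,.135],-4.1,3,op=.45)
snap('wrist','w3')"
```

```text
[0.4609657  0.17018554 0.19736747] [ 1.79646609e+02 -1.92208480e-02 -5.36907766e+00] [  30.28524214    8.31853301  -56.82678964  110.36333436    7.99335118
   65.44495022 -124.99334994] 4.925 0.04085249248571014
0.45 -0.0022 -0.0043 0.0208 0.12 -0.01 -0.42; 0.45 -0.0022 -0.0043 0.0208 0.12 -0.01 -0.42; 0.45 -0.0021 -0.0043 0.0208 0.12 -0.01 -0.42
```

View pics/w3.png

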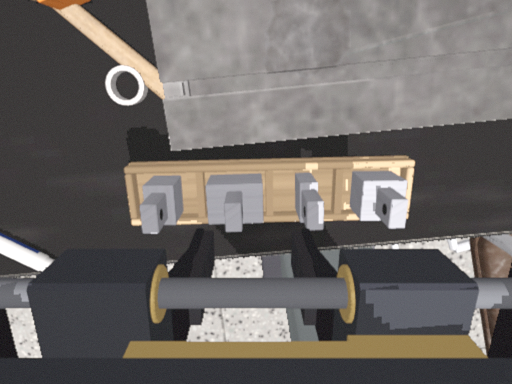

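Call:
carry_out(increments="0.45 -0.0022 -0.005 0.02 0.1 0 -0.42; 0.45 -0.002 -0.005 0.02 0.1 0 -0.42; 0.45 -0.002 -0.005 0.015 0.1 0 -0.42; 0.45 0 0 0 0 0 0; 0.45 0 0 0 0 0 0")

```text
time_s: 5.6
tool_pos: [0.4581, 0.1827, 0.1449]
tool_rot: [179.7, -0.5, -4.3]
force: [0.4, 0.3, 0.1]
grip_width: 0.0394
```

```bash
python3 -c "
from h import *
p,r,o=cur();print(p,o['tool_rot'],o['qpos'],o['time_s'],o['grip_width'])
plan([.4556,.1833,.118],-4.1,2,op=.45)
snap('wrist','w4')"
```

```text
[0.45809485 0.18265534 0.14486899] [179.69849795  -0.53964505  -4.32775081] [  26.63316608   13.21347086  -56.1230025   113.49108005   13.36980107
   59.45288137 -129.93483889] 5.6 0.039405638069128
0.45 -0.0014 -0.0003 0.0134 0.15 -0.27 -0.11; 0.45 -0.0013 -0.0003 0.0134 0.15 -0.27 -0.11
```

View pics/w4.png

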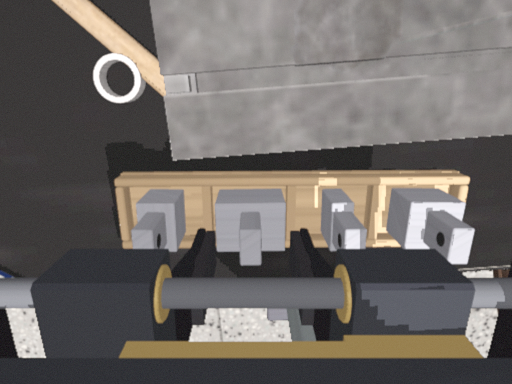

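Call:
carry_out(increments="0.45 -0.0014 -0.0003 0.0135 0.15 -0.27 -0.1; 0.45 -0.0013 -0.0003 0.0135 0.15 -0.27 -0.1; 0.45 0 0 0 0 0 0; 0.45 0 0 0 0 0 0")

```text
time_s: 6.15
tool_pos: [0.4559, 0.183, 0.1163]
tool_rot: [-180.0, 0.0, -4.2]
force: [-0.3, -0.4, 0.8]
grip_width: 0.0389
```

```bash
python3 -c "
from h import *
p,r,o=cur();print(p,o['tool_rot'],o['qpos'],o['time_s'],o['force'])
plan([.4556,.1833,.118],-4.1,1,op=.45)
snap('wrist','w5');"
```

```text
[0.45586594 0.18301381 0.11631681] [-1.79983309e+02  7.84029282e-03 -4.16478004e+00] [  25.20828141   16.07014451  -55.05142304  114.88887797   15.72080931
   56.74720942 -131.70192945] 6.15 [-0.33792229 -0.42452821  0.8129396 ]
0.45 -0.0003 -0.0003 -0.0017 -0.02 0.01 -0.06
```

View pics/w5.png

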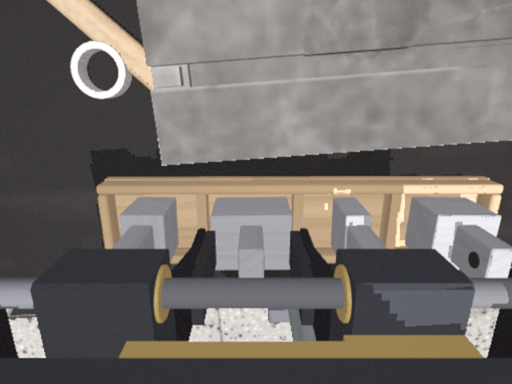

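Well positioned: the tab (col ~251) sits between the fingers. Grip.

Call:
carry_out(increments="0 0 0 0 0 0 0; 0 0 0 0 0 0 0; 0 0 0 0 0 0 0; 0 0 0 0 0 0 0; 0 0 0 0 0 0 0", force=40)

```text
time_s: 6.82
tool_pos: [0.4562, 0.1832, 0.1169]
tool_rot: [-180.0, -0.1, -4.2]
force: [0.4, -0.2, -0.6]
grip_width: 0.0119
```

Call:
carry_out(increments="0 0 0 -0.02 0 0 0; 0 0 0 -0.03 0 0 0; 0 0 0 -0.03 0 0 0; 0 0 0 -0.03 0 0 0; 0 0 0 0 0 0 0")

```text
time_s: 7.45
tool_pos: [0.4546, 0.1834, 0.2325]
tool_rot: [180.0, 0.0, -4.0]
force: [0.4, -0.4, -3.8]
grip_width: 0.0117
```

```bash
python3 -c "
from h import *
p,r,o=cur();print(p,o['tool_rot'],o['qpos'],o['time_s'],o['force'],o['grip_width'])
plan([.4523,-.3293,.235],10.9,12,op=0)
snap('wrist','w6');"
```

```text
[0.45455453 0.18340846 0.23249859] [ 1.79950465e+02  3.70356130e-02 -4.04735772e+00] [  31.75458137    5.3756705   -58.74177433  108.15878962    4.94047266
   69.17418267 -122.68729499] 7.45 [ 0.40666642 -0.35359865 -3.78719587] 0.011723597872233699
0 0.0028 0.0426 -0.0002 0.00 0.00 -1.25; 0 0.0019 0.0427 -0.0002 0.00 0.00 -1.25; 0 0.0010 0.0427 -0.0002 0.00 0.00 -1.25; 0 0.0000 0.0427 -0.0002 0.00 0.00 -1.25; 0 -0.0009 0.0427 -0.0002 0.00 0.00 -1.25; 0 -0.0018 0.0427 -0.0002 0.00 0.00 -1.25; 0 -0.0027 0.0426 -0.0002 0.00 0.00 -1.25; 0 -0.0037 0.0426 -0.0002 0.00 0.00 -1.25; 0 -0.0046 0.0425 -0.0002 0.00 0.00 -1.25; 0 -0.0055 0.0424 -0.0002 0.00 0.00 -1.25; 0 -0.0064 0.0422 -0.0002 0.00 0.00 -1.25; 0 -0.0074 0.0421 -0.0002 0.00 0.00 -1.25
```

View pics/w6.png

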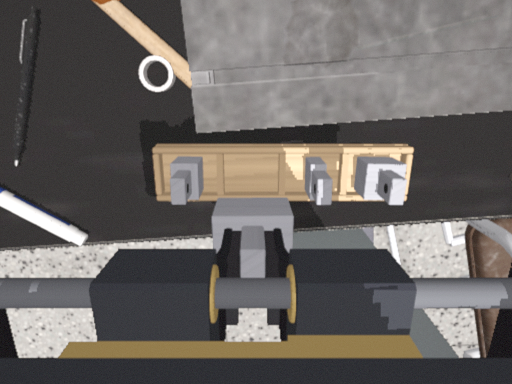

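Call:
carry_out(increments="0 0.003 0.0425 0 0 0 -1.25; 0 0.002 0.0425 0 0 0 -1.25; 0 0.001 0.0425 0 0 0 -1.25; 0 0 0.0425 0 0 0 -1.25; 0 -0.001 0.0425 0 0 0 -1.25; 0 -0.002 0.0425 0 0 0 -1.25; 0 -0.003 0.0425 0 0 0 -1.25; 0 -0.0035 0.0425 0 0 0 -1.25; 0 -0.0045 0.0425 0 0 0 -1.25; 0 -0.0055 0.0425 0 0 0 -1.25; 0 -0.0065 0.042 0 0 0 -1.25; 0 -0.007 0.042 0 0 0 -1.25; 0 0 0 0 0 0 0; 0 0 0 0 0 0 0")

```text
time_s: 9.25
tool_pos: [0.4421, -0.3394, 0.2051]
tool_rot: [-178.6, 2.0, 11.9]
force: [0.2, 0.6, -3.2]
grip_width: 0.0115
```

```bash
python3 -c "
from h import *
p,r,o=cur();print(p,o['tool_rot'],o['qpos'],o['time_s'],o['force'],o['grip_width'])
snap('wrist','w7');"
```

```text
[ 0.44208138 -0.33936805  0.20506667] [-178.62061229    1.95472732   11.85426976] [ 61.83933339  14.56003897 -31.30238824 100.28336988   8.34834127
  69.79384979 -50.02911266] 9.25 [ 0.22803497  0.59136931 -3.24943847] 0.011504278706267105
```

View pics/w7.png

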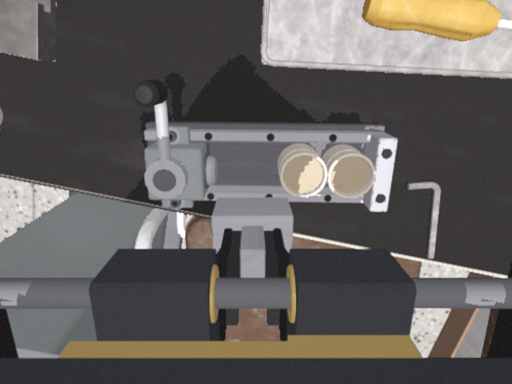

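```bash
python3 -c "
from h import *
p=pickle.load(open('w7.pkl','rb'));save(p,'w7z',(140,80,410,230),2.9)"
```

```text
(no output)
```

View pics/w7z.png

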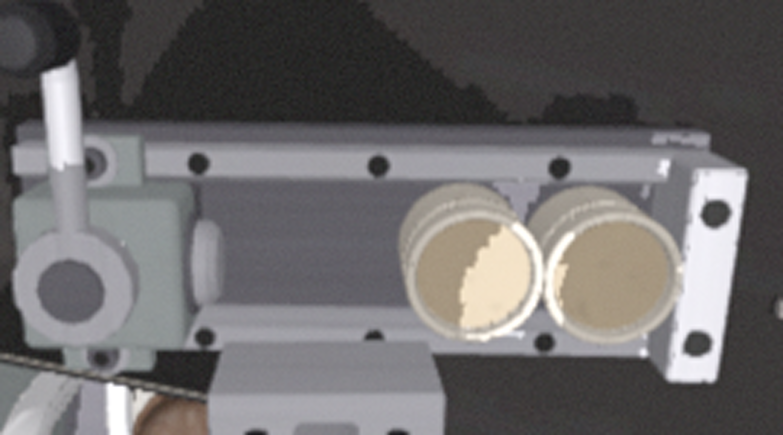

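```bash
cat > m3.py <<'E'
from h import *
p=pickle.load(open('w7.pkl','rb'))
def z(X,Y,h): return atz(p,140+X/2.9,80+Y/2.9,h)[:2]
def ang(d): return np.degrees(np.arctan2(d[1],d[0]))
u1,u2,l1,l2=z(199,164,.024),z(560,168,.024),z(205,337,.024),z(545,343,.024)
print('yaw u',ang(u1-u2)-90,'l',ang(l1-l2)-90,'x',ang(u1-l1),ang(u2-l2),np.linalg.norm(u1-l1),np.linalg.norm(u2-l2))
c1,c2=(u1+l1)/2,(u2+l2)/2;print('centre pts',c1,c2,ang(c1-c2)-90)
b=z(476,275,.048);a=z(614,277,.048);pv=z(70,291,.058);kn=z(22,38,.089)
n=z(222,262,.040);s1=z(694,166,.044);s2=z(668,380,.044)
print('b',b,'a',a,np.linalg.norm(a-b),'pv',pv,'kn',kn,np.linalg.norm(kn-pv),ang(kn-pv),'nose',n,'stop',s1,s2,ang(s1-s2))
t=np.radians(10.9);ey=np.array([-np.sin(t),np.cos(t)]);ex=np.array([np.cos(t),np.sin(t)])
for nm,q in dict(c1=c1,c2=c2,b=b,a=a,pv=pv,kn=kn,n=n,s1=s1,s2=s2).items(): print(nm,np.round([ex@(q-b)*1e3,ey@(q-b)*1e3],1))
E
python3 m3.py
```

```text
yaw u 11.362364955037265 l 11.191533948097629 x 11.25850489333071 11.402959431983215 0.051555696468529214 0.051855227773548916
centre pts [ 0.44395802 -0.29773071] [ 0.4635952  -0.39621187] 11.276893890885518
b [ 0.46056137 -0.371603  ] a [ 0.46762239 -0.40694672] 0.03604214652677765 pv [ 0.43723815 -0.26941835] kn [ 0.50098095 -0.26043866] 0.06437218598651794 8.018703019306205 nose [ 0.44750144 -0.30498285] stop [ 0.49935725 -0.41930333] [ 0.44135636 -0.43158456] 11.955346557325962
c1 [-2.3 75.7]
c2 [ -1.7 -24.7]
b [0. 0.]
a [  0.3 -36. ]
pv [ -3.6 104.8]
kn [ 60.7 101.5]
n [-0.2 67.9]
s1 [ 29.1 -54.2]
s2 [-30.2 -55.3]
```

Run:
```python
from h import *
p=pickle.load(open('w7.pkl','rb'))
pos,r,o=cur()
# body top in tool frame: z = .111-.036=.075 ahead of TCP
T=np.array(p["world_from_camera"])
for X,Y in [(226,343),(430,343),(210,400),(444,400)]:
    o_,d=ray(p,140+X/2.9,80+Y/2.9)
    zt=.075 if Y<360 else .075
    a=r.inv().apply(o_-pos);b=r.inv().apply(d);k=(zt-a[2])/b[2];print(np.round((a+b*k)*1e3,1))
plan([.4512,-.3296,.19],11.2,3,op=0)
```

```text
[ 25.9 -18.8  75. ]
[25.9 18.2 75. ]
[ 14.8 -22.1  75. ]
[14.8 21.1 75. ]
0 0.0040 -0.0026 0.0049 -0.44 0.67 0.21; 0 0.0039 -0.0026 0.0050 -0.44 0.67 0.21; 0 0.0038 -0.0027 0.0050 -0.44 0.67 0.21
```

Call:
carry_out(increments="0 0.004 -0.0026 0.005 -0.44 0.67 0.2; 0 0.004 -0.0026 0.005 -0.44 0.67 0.2; 0 0.004 -0.0027 0.005 -0.44 0.67 0.2; 0 0 0 0 0 0 0; 0 0 0 0 0 0 0")

```text
time_s: 9.93
tool_pos: [0.4527, -0.3251, 0.1884]
tool_rot: [180.0, -0.1, 11.5]
force: [-0.6, -0.2, -3.4]
grip_width: 0.0117
```

```bash
python3 -c "
from h import *
p,r,o=cur();print(p,o['tool_rot'],o['time_s'],o['force'],o['grip_width'])
plan([.4512,-.3296,.165],11.2,3,op=0)"
```

```text
[ 0.45268647 -0.32505438  0.18844582] [ 1.79958373e+02 -1.04797317e-01  1.14764909e+01] 9.925 [-0.55938941 -0.20754881 -3.3542373 ] 0.011653594910345249
0 -0.0008 0.0014 0.0078 0.01 -0.03 0.09; 0 -0.0008 0.0014 0.0078 0.01 -0.03 0.09; 0 -0.0008 0.0014 0.0078 0.01 -0.03 0.09
```

Call:
carry_out(increments="0 -0.0008 0.0015 0.008 0 0 0.1; 0 -0.0008 0.0015 0.008 0 0 0.1; 0 -0.0008 0.0015 0.008 0 0 0.1; 0 0 0 0 0 0 0")

```text
time_s: 10.42
tool_pos: [0.4507, -0.331, 0.1625]
tool_rot: [180.0, -0.1, 11.1]
force: [-0.4, 1.2, -2.7]
grip_width: 0.0119
```

```bash
python3 -c "
from h import *
p,r,o=cur();print(p,o['tool_rot'],o['time_s'],o['force'],o['grip_width'])
plan([.4512,-.3296,.155],11.2,2,op=0)
p=snap('wrist','w8');save(p,'w8z',(100,130,420,290),2.5)
p=snap('side','s3');save(p,'s3z',(300,120,380,200),7)"
```

```text
[ 0.4506637  -0.33104236  0.1624796 ] [ 1.79967851e+02 -7.38839546e-02  1.10812922e+01] 10.425 [-0.41071064  1.16771054 -2.68774019] 0.011868821211316065
0 0.0004 -0.0007 0.0037 0.02 -0.04 -0.06; 0 0.0004 -0.0007 0.0037 0.02 -0.04 -0.06
```

View pics/w8z.png

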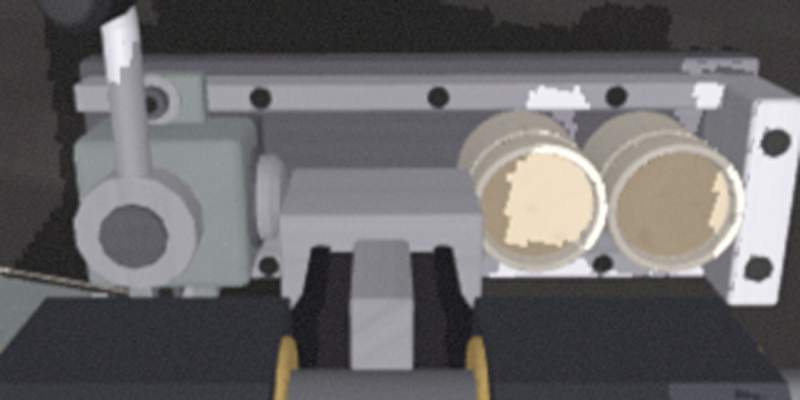

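View pics/s3z.png

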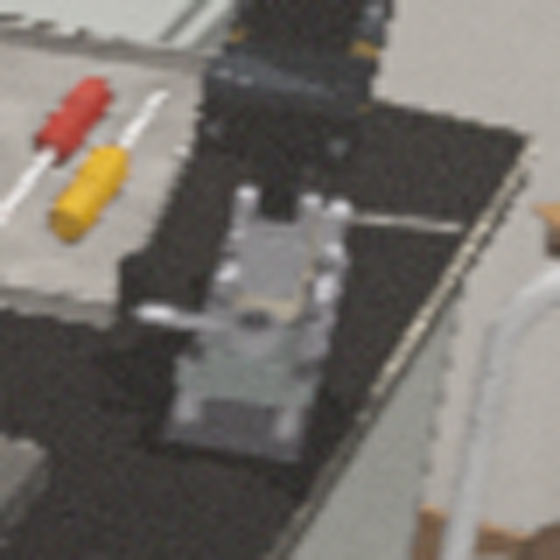

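Run:
```python
from h import *
p=pickle.load(open('w8.pkl','rb'))
def z(X,Y,h): return atz(p,100+X/2.5,130+Y/2.5,h)[:2]
t=np.radians(11.2);ey=np.array([-np.sin(t),np.cos(t)]);ex=np.array([np.cos(t),np.sin(t)])
b=z(542,208,.048);a=z(676,204,.048);print(b,np.linalg.norm(a-b))
f=lambda q:np.round([ex@(q-b)*1e3,ey@(q-b)*1e3],1)
for nm,q in dict(a=a,blkL=z(291,169,.0535),blkR=z(472,169,.0535),topL=z(281,244,.0875),topR=z(486,244,.0875),nose=z(285,200,.038),nose2=z(284,215,.040),hole1=z(261,97,.024),hole1l=z(269,264,.024),hole2=z(616,97,.024),hole2l=z(603,263,.024),s1=z(752,98,.044),s2=z(728,303,.044),tcp=np.array([.4507,-.3310])).items(): print(nm,f(q))
```

```text
[ 0.46049684 -0.37215187] 0.03521776460787297
a [  1.  -35.2]
blkL [12.9 65.2]
blkR [12.8 19.4]
topL [ 7.2 64.1]
topR [ 7.1 19.7]
nose [-1.3 68.9]
nose2 [-4.9 69.1]
hole1 [24.4 76.2]
hole1l [-27.1  76.2]
hole2 [ 24.1 -24. ]
hole2l [-27.1 -24.1]
s1 [ 28.6 -53.3]
s2 [-30.1 -54.2]
tcp [-1.6 42.3]
```

Run:
```python
from h import *
p=pickle.load(open('w8.pkl','rb'));save(p,'w8y',(200,185,310,265),7)
T=np.array(p["world_from_camera"]);pos,r,o=cur()
# predicted block corners in tool frame, centered
C=[[x,y,zz] for zz in (.111,.107,.075) for x in (.0165,) for y in (-.022,.022)]
print(np.round((proj(p,pos+r.apply(C))-[200,185])*7))
C=[[-.0165,y,.075] for y in (-.022,.022)]+[[.011,-.006,.047],[.011,.006,.047],[.011,-.006,.076]]
print(np.round((proj(p,pos+r.apply(C))-[200,185])*7))
```

```text
[[130.  54.]
 [616.  54.]
 [125.  68.]
 [621.  68.]
 [ 83. 201.]
 [663. 200.]]
[[ 99. 585.]
 [649. 585.]
 [282. 437.]
 [466. 437.]
 [295. 262.]]
```

View pics/w8y.png

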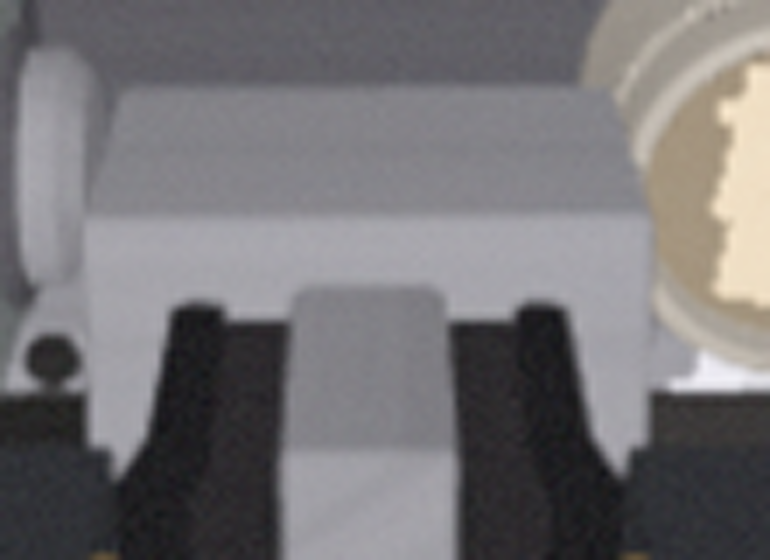

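Call:
carry_out(increments="0 0.0013 -0.001 0.002 0 0 0; 0 0 0 0 0 0 0; 0 0 0 0 0 0 0")

```text
time_s: 10.9
tool_pos: [0.453, -0.3298, 0.162]
tool_rot: [179.8, -0.2, 11.1]
force: [0.0, 0.5, -2.9]
grip_width: 0.0117
```

```bash
python3 -c "
from h import *
p,r,o=cur();print(p,o['tool_rot'],o['time_s'],o['force'],o['grip_width'])
plan([.4518,-.3298,.14],11.2,3,op=0)"
```

```text
[ 0.45303887 -0.32978039  0.16199906] [179.84429988  -0.19319897  11.12561276] 10.9 [ 0.04386339  0.54633567 -2.89464559] 0.011682340855927486
0 -0.0004 -0.0001 0.0073 0.05 -0.06 -0.02; 0 -0.0004 -0.0001 0.0073 0.05 -0.06 -0.02; 0 -0.0004 -0.0001 0.0073 0.05 -0.06 -0.02
```

Call:
carry_out(increments="0 -0.0004 0 0.007 0.05 -0.06 0; 0 -0.0004 0 0.007 0.05 -0.06 0; 0 -0.0004 0 0.007 0.05 -0.06 0; 0 0 0 0 0 0 0")

```text
time_s: 11.4
tool_pos: [0.4515, -0.3299, 0.1391]
tool_rot: [-180.0, 0.0, 11.1]
force: [-0.2, -0.3, -3.5]
grip_width: 0.0119
```

```bash
python3 -c "
from h import *
p,r,o=cur();print(p,o['tool_rot'],o['time_s'],o['force'],o['grip_width'])
plan([.4518,-.3298,.125],11.2,2,op=0)
p=snap('wrist','w9');save(p,'w9z',(100,130,420,290),2.5)
"
```

```text
[ 0.4515024  -0.32993861  0.13911321] [-1.79964781e+02  3.32297559e-02  1.11218205e+01] 11.4 [-0.15693049 -0.26250701 -3.47142606] 0.011895620344332575
0 0.0002 -0.0000 0.0071 -0.02 0.02 -0.04; 0 0.0002 -0.0000 0.0071 -0.02 0.02 -0.04
```

View pics/w9z.png

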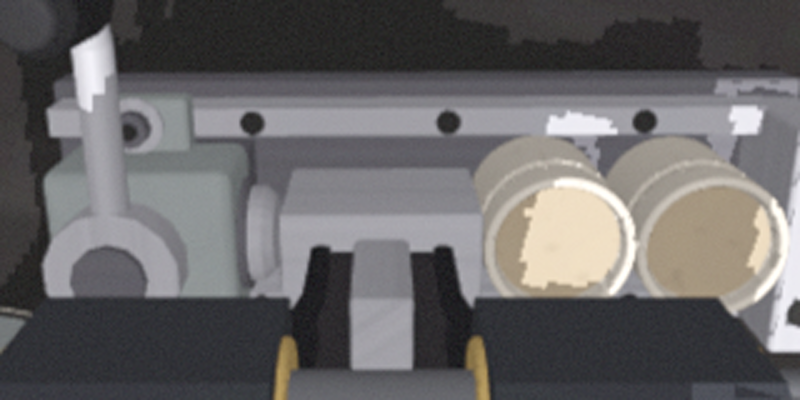

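Call:
carry_out(increments="0 0 0 0.006 0 0 0; 0 0 0 0.005 0 0 0; 0 0 0 0.003 0 0 0; 0 0 0 0 0 0 0")

```text
time_s: 11.95
tool_pos: [0.452, -0.3302, 0.1248]
tool_rot: [180.0, -0.0, 11.1]
force: [0.0, 0.1, -3.0]
grip_width: 0.0117
```

```bash
python3 -c "
from h import *
p,r,o=cur();print(p,o['tool_rot'],o['time_s'],o['force'],o['wrist_torque'],o['grip_width'])
"
```

```text
[ 0.45198354 -0.33019166  0.1247823 ] [ 1.79981501e+02 -1.99028116e-02  1.11206436e+01] 11.95 [ 0.02583911  0.10417947 -2.97786546] [0.00496649 0.03289284 0.00531975] 0.011748131020456192
```

Call:
carry_out(increments="0 0 0 0.002 0 0 0; 0 0 0 0.0015 0 0 0; 0 0 0 0 0 0 0")

```text
time_s: 12.32
tool_pos: [0.4526, -0.3305, 0.1233]
tool_rot: [179.9, -0.0, 11.1]
force: [0.5, -0.1, -3.2]
grip_width: 0.0114
```

```bash
python3 -c "
from h import *
p,r,o=cur();print(p,o['tool_rot'],o['time_s'],o['force'],o['wrist_torque'],o['grip_width'])
p=snap('wrist','w10');save(p,'w10z',(100,130,420,290),2.5)
"
```

```text
[ 0.45260625 -0.33046082  0.12327745] [ 1.79897655e+02 -4.03946311e-02  1.11187825e+01] 12.325 [ 0.46503629 -0.10574003 -3.24723981] [-0.00103608 -0.01581034  0.00531094] 0.011358020670470217
```

View pics/w10z.png

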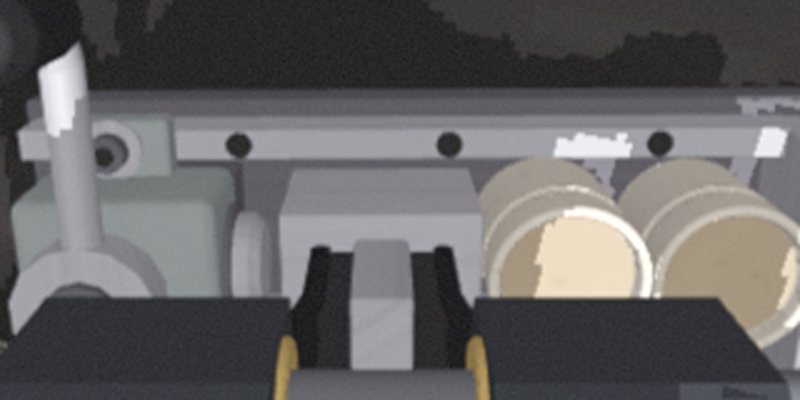

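Call:
carry_out(increments="0 -0.0003 0 0.0015 0 0 0; 0 0 0 0.0015 0 0 0; 0 0 0 0 0 0 0")

```text
time_s: 12.75
tool_pos: [0.4529, -0.3305, 0.1231]
tool_rot: [179.8, -0.0, 11.1]
force: [0.6, -0.1, -2.9]
grip_width: 0.0116
```

Call:
carry_out(increments="0 -0.0005 0 0.003 0 0 0; 0 -0.0005 0 0 0 0 0")

```text
time_s: 13.0
tool_pos: [0.453, -0.3309, 0.1232]
tool_rot: [179.7, -0.1, 11.1]
force: [0.3, 0.4, -2.6]
grip_width: 0.0119
```

```bash
python3 -c "
from h import *
p,r,o=cur();print(p,o['tool_rot'],o['time_s'],o['force'],o['wrist_torque'],o['grip_width'],o['qpos'],o['joint_velocities'])
"
```

```text
[ 0.45304004 -0.33088609  0.12323504] [ 1.79734268e+02 -7.41899962e-02  1.11289515e+01] 13.0 [ 0.30637682  0.44543808 -2.63009482] [-0.05979373  0.01051855  0.0074091 ] 0.01192922806915347 [ 60.02701676  18.61584351 -30.74470433 105.93704911  11.24856006
  58.18154249 -54.20115154] [ 0.23246481 -0.7864595   0.06712456 -0.09244706 -0.47895351  1.17133837
  0.46903501]
```

Call:
carry_out(increments="0.35 0 0 0 0 0 0; 0.35 0 0 0 0 0 0; 0.35 0 0 0 0 0 0")

```text
time_s: 13.38
tool_pos: [0.4535, -0.3314, 0.1231]
tool_rot: [179.7, -0.1, 11.1]
force: [-0.2, -0.2, 0.4]
grip_width: 0.0286
```

```bash
python3 -c "
from h import *
p,r,o=cur();print(p,o['tool_rot'],o['time_s'],o['force'],o['wrist_torque'],o['grip_width'])
p=snap('wrist','w11');save(p,'w11z',(100,130,420,290),2.5)
"
```

```text
[ 0.45345417 -0.33144879  0.12306592] [ 1.79678838e+02 -1.42412646e-01  1.11125065e+01] 13.375 [-0.21128989 -0.21388588  0.43359976] [ 0.03010082 -0.00172399  0.02898228] 0.028614897229669107
```

View pics/w11z.png

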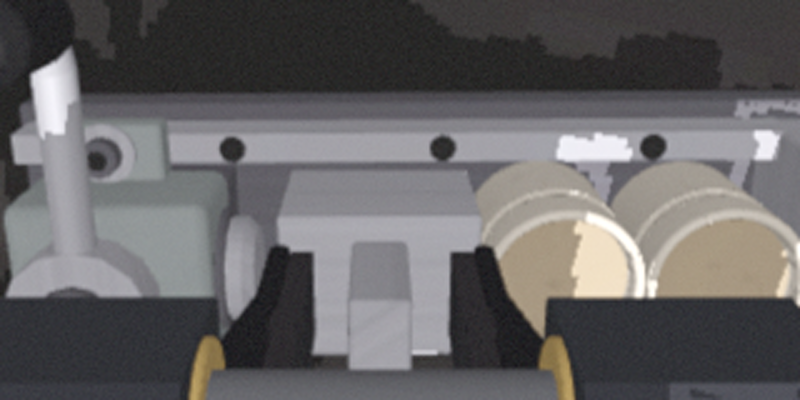

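Call:
carry_out(increments="0.35 -0.0005 0.0005 -0.02 0 0 0; 0.35 0 0 -0.025 0 0 0; 0.35 0 0 -0.03 0 0 0; 0.35 0 0 -0.03 0 0 0; 0.35 0 0 0 0 0 0")

```text
time_s: 14.05
tool_pos: [0.4537, -0.3318, 0.2367]
tool_rot: [179.5, -0.3, 11.2]
force: [-0.0, -0.3, 0.0]
grip_width: 0.0304
```

```bash
python3 -c "
from h import *
p,r,o=cur();print(p,o['tool_rot'],o['time_s'],o['force'],o['grip_width'])
p=snap('wrist','w12');save(p,'w12z',(120,60,410,240),2.7)
"
```

```text
[ 0.45369033 -0.3318113   0.23667317] [179.50041555  -0.3164494   11.15108419] 14.05 [-0.00612724 -0.34201487  0.01813301] 0.030411448695694773
```

View pics/w12z.png

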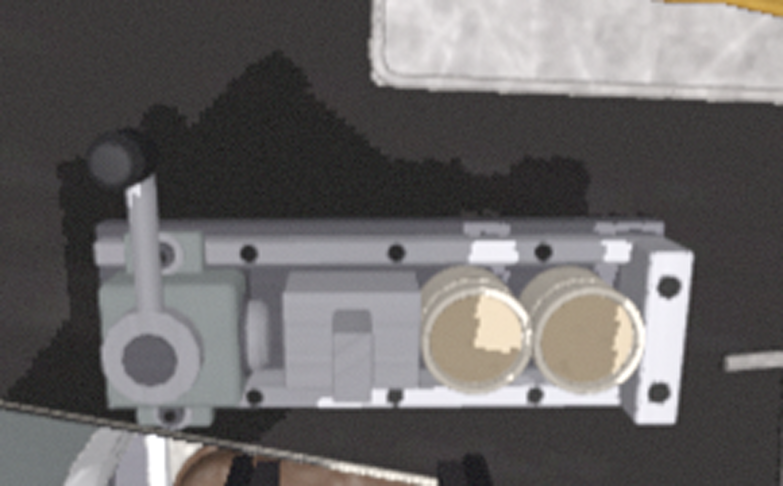

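Run:
```python
from h import *
p=pickle.load(open('w12.pkl','rb'))
def z(X,Y,h): return atz(p,120+X/2.7,60+Y/2.7,h)[:2]
t=np.radians(11.2);ey=np.array([-np.sin(t),np.cos(t)]);ex=np.array([np.cos(t),np.sin(t)])
kn=z(116,160,.089);pv=z(149,359,.062)
h=[z(249,252,.024),z(544,251,.024),z(254,396,.024),z(536,395,.024)]
c=np.mean(h,0);print('knob',kn,'pv',pv,'c',c,'knob-ex*62',kn-.062*ex)
f=lambda q:np.round([ex@(q-c)*1e3,ey@(q-c)*1e3],1)
b=z(474,340,.048)
print('pv',f(pv),'kn',f(kn),'b',f(b),'nose',f(z(270,335,.042)),'blk tab', f(z(352,355,.076)),[f(q) for q in h])
```

```text
knob [ 0.50081494 -0.25966801] pv [ 0.4389643  -0.27043531] c [ 0.45405706 -0.34693465] knob-ex*62 [ 0.43999572 -0.27171054]
pv [ 0.1 78. ] kn [62.8 76.5] b [  1.6 -24.1] nose [ 1.8 42.3] blk tab [ 5.4 15.4] [array([26. , 50.2]), array([ 26. , -50.2]), array([-26. ,  50.4]), array([-26.1, -50.4])]
```

```bash
python3 -c "
from h import *
plan([.5002,-.2592,.185],11.2,4,op=.3)"
```

```text
0.3 0.0150 -0.0155 0.0125 0.10 -0.05 -0.01; 0.3 0.0151 -0.0155 0.0125 0.10 -0.05 -0.01; 0.3 0.0151 -0.0155 0.0125 0.10 -0.05 -0.01; 0.3 0.0151 -0.0154 0.0125 0.10 -0.05 -0.01
```

Call:
carry_out(increments="0.3 0.015 -0.0155 0.0125 0.1 -0.05 0; 0.3 0.015 -0.0155 0.0125 0.1 -0.05 0; 0.3 0.015 -0.0155 0.0125 0.1 -0.05 0; 0.3 0.015 -0.0155 0.0125 0.1 -0.05 0; 0.3 0 0 0 0 0 0; 0.3 0 0 0 0 0 0")

```text
time_s: 14.85
tool_pos: [0.4974, -0.2578, 0.1796]
tool_rot: [-179.7, 0.4, 11.0]
force: [-0.0, 0.0, 0.9]
grip_width: 0.0257
```

```bash
python3 -c "
from h import *
p,r,o=cur();print(p,o['tool_rot'],o['time_s'],o['force'],o['grip_width'])
p=snap('wrist','w13')
plan([.5002,-.2592,.165],11.2,2,op=.3)
"
```

```text
[ 0.49739438 -0.25778274  0.17955554] [-179.73015191    0.35410788   11.03679721] 14.85 [-0.02297775  0.02983433  0.93816177] 0.025675889029134046
0.3 0.0013 0.0011 0.0073 -0.14 0.17 -0.09; 0.3 0.0013 0.0011 0.0073 -0.14 0.17 -0.09
```

View pics/w13.png

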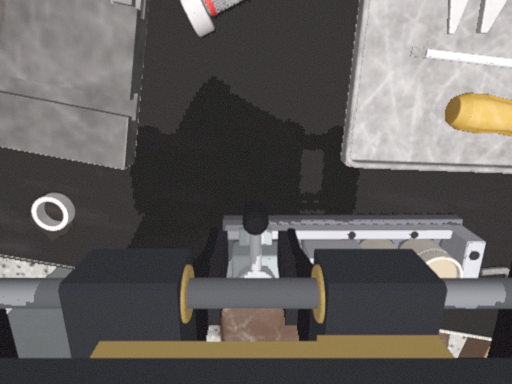

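Call:
carry_out(increments="0.3 0.0013 0.001 0.0075 -0.14 0.17 0; 0.3 0.0013 0.001 0.0075 -0.14 0.17 0; 0.3 0 0 0 0 0 0")

```text
time_s: 15.28
tool_pos: [0.4995, -0.2616, 0.1641]
tool_rot: [179.9, -0.0, 10.8]
force: [-0.5, -0.2, 0.2]
grip_width: 0.0264
```

```bash
python3 -c "
from h import *
p,r,o=cur();print(p,o['tool_rot'],o['time_s'],o['force'],o['grip_width'])
p=snap('wrist','w14')
plan([.5002,-.2592,.139],11.2,3,op=.3)
"
```

```text
[ 0.49945352 -0.26155197  0.16409132] [ 1.79897247e+02 -1.36364337e-02  1.08255944e+01] 15.275 [-0.4725661  -0.22929771  0.15479676] 0.026356765331520118
0.3 0.0003 -0.0008 0.0085 0.04 -0.01 -0.12; 0.3 0.0003 -0.0008 0.0085 0.04 -0.01 -0.12; 0.3 0.0003 -0.0008 0.0085 0.04 -0.01 -0.12
```

View pics/w14.png

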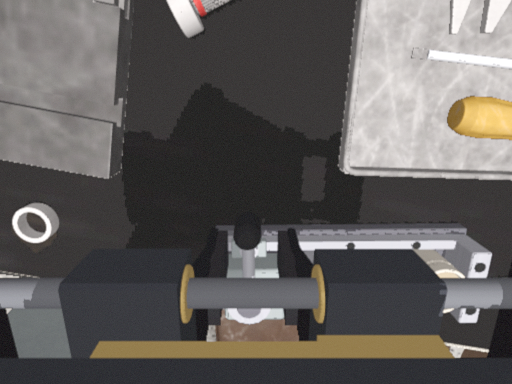

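Call:
carry_out(increments="0.3 0.0003 -0.002 0.003 0 0 0; 0.3 0.0003 -0.0005 0.008 0 0 0; 0.3 0.0003 0 0.008 0 0 0; 0.3 0 0 0.006 0 0 0; 0.3 0 0 0 0 0 0")

```text
time_s: 15.95
tool_pos: [0.5, -0.2587, 0.1376]
tool_rot: [179.9, -0.0, 10.8]
force: [-0.1, -0.2, -0.1]
grip_width: 0.0259
```

```bash
python3 -c "
from h import *
p,r,o=cur();print(p,o['tool_rot'],o['time_s'],o['force'],o['grip_width'])
p=snap('wrist','w15')
"
```

```text
[ 0.50004478 -0.25872452  0.13755999] [ 1.79891227e+02 -2.40586162e-02  1.08398874e+01] 15.95 [-0.12272253 -0.2059457  -0.05998681] 0.02593181315004374
```

View pics/w15.png

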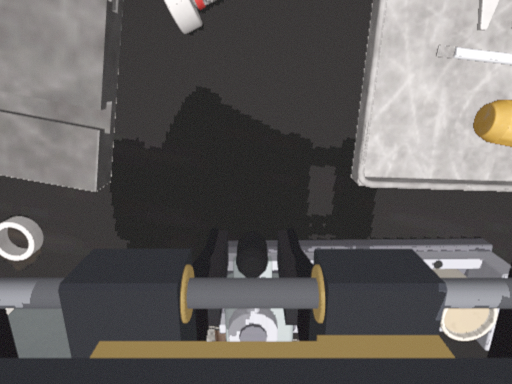

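```bash
cat >> h.py <<'E'
PV=np.array([.4393,-.2712])
def arc(th1,n,z=.138,op=.3,rad=.062):
    p,r,o=cur()
    d=p[:2]-PV;th=np.degrees(np.arctan2(d[1],d[0]))
    print('t',o['time_s'],'th',th,'rad',np.linalg.norm(d),'z',p[2],'rot',np.round(o['tool_rot'],1),'F',np.round(o['force'],1))
    out=[]
    pp,rr=p,r;th0=th
    for i in range(n):
        t=th0+(th1-th0)*(i+1)/n
        q=np.r_[PV+rad*np.array([np.cos(np.radians(t)),np.sin(np.radians(t))]),p[2]+(z-p[2])*(i+1)/n]
        rt=R.from_euler("xyz",[180,0,t],degrees=True)
        dv=rr.inv().apply(q-pp);w=(rr.inv()*rt).as_rotvec(degrees=True)
        out.append(f"{op:g} "+" ".join(f"{x:.4f}" for x in dv)+" "+" ".join(f"{x:.1f}" for x in w));pp,rr=q,rt
    print("; ".join(out))
E
python3 -c "
from h import *
arc(41,6)"
```

```text
t 16.0 th 11.546510898986186 rad 0.062186260101914255 z 0.13787597280375177 rot [179.9  -0.   10.8] F [ 0.1  0.2 -0.8]
0.3 -0.0005 -0.0053 -0.0000 0.1 -0.0 -5.6; 0.3 -0.0002 -0.0053 -0.0000 0.0 0.0 -4.9; 0.3 -0.0002 -0.0053 -0.0000 0.0 0.0 -4.9; 0.3 -0.0002 -0.0053 -0.0000 0.0 0.0 -4.9; 0.3 -0.0002 -0.0053 -0.0000 0.0 0.0 -4.9; 0.3 -0.0002 -0.0053 -0.0000 0.0 0.0 -4.9
```

Call:
carry_out(increments="0.3 -0.0005 -0.0053 0 0.1 0 -5.5; 0.3 -0.0002 -0.0053 0 0 0 -4.9; 0.3 -0.0002 -0.0053 0 0 0 -4.9; 0.3 -0.0002 -0.0053 0 0 0 -4.9; 0.3 -0.0002 -0.0053 0 0 0 -4.9; 0.3 -0.0002 -0.0053 0 0 0 -4.9")

```text
time_s: 16.75
tool_pos: [0.4892, -0.2384, 0.1398]
tool_rot: [178.9, -0.1, 41.6]
force: [3.6, -4.1, -3.1]
grip_width: 0.0261
```

```bash
python3 -c "
from h import *
arc(70,6)"
```

```text
t 16.75 th 33.303620018848434 rad 0.059685621927250285 z 0.13976477932148373 rot [ 1.789e+02 -1.000e-01  4.160e+01] F [ 3.6 -4.1 -3.1]
0.3 0.0029 -0.0063 0.0002 1.1 -0.1 2.1; 0.3 -0.0004 -0.0066 0.0003 0.0 0.0 -6.1; 0.3 -0.0004 -0.0066 0.0003 0.0 0.0 -6.1; 0.3 -0.0004 -0.0066 0.0003 0.0 0.0 -6.1; 0.3 -0.0004 -0.0066 0.0003 -0.0 0.0 -6.1; 0.3 -0.0004 -0.0066 0.0003 0.0 0.0 -6.1
```

Call:
carry_out(increments="0.3 0.0029 -0.0075 0 0.6 0 0; 0.3 0 -0.0078 0 0.2 0 -5; 0.3 0 -0.0078 0 0.1 0 -6; 0.3 0 -0.0078 0.0003 0.1 0 -6; 0.3 0 -0.0078 0.0003 0.1 0 -6")

```text
time_s: 17.38
tool_pos: [0.4653, -0.214, 0.1408]
tool_rot: [179.4, 0.1, 64.7]
force: [4.3, -4.1, -2.8]
grip_width: 0.026
```

```bash
python3 -c "
from h import *
arc(90,5)
p=snap('wrist','w16')"
```

```text
t 17.375 th 65.55225298566104 rad 0.06281325610154943 z 0.14082820069670768 rot [1.794e+02 1.000e-01 6.470e+01] F [ 4.3 -4.1 -2.8]
0.3 -0.0011 -0.0053 0.0005 0.6 0.2 -5.7; 0.3 -0.0002 -0.0053 0.0006 0.0 0.0 -4.9; 0.3 -0.0002 -0.0053 0.0006 -0.0 0.0 -4.9; 0.3 -0.0002 -0.0053 0.0006 0.0 0.0 -4.9; 0.3 -0.0002 -0.0053 0.0006 0.0 0.0 -4.9
```

View pics/w16.png

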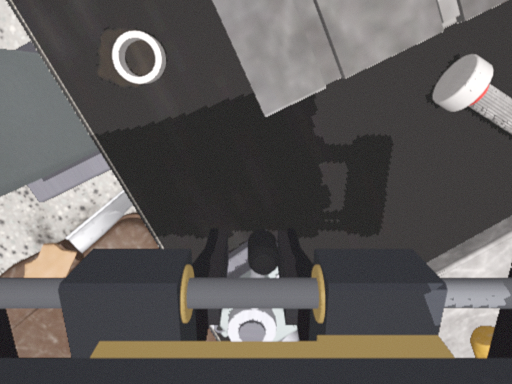

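Call:
carry_out(increments="0.3 -0.001 -0.0068 0.0005 0.5 0.1 -5; 0.3 0 -0.0068 0.0005 0.1 0 -5; 0.3 0 -0.0068 0.0005 0.1 0 -5; 0.3 0 -0.0068 0.0005 0.1 0 -5; 0.3 0 -0.0068 0.0005 0.1 0 -5")

```text
time_s: 18.05
tool_pos: [0.4389, -0.2073, 0.1417]
tool_rot: [179.3, 0.3, 89.9]
force: [5.5, -2.9, -3.5]
grip_width: 0.0264
```

```bash
python3 -c "
from h import *
arc(108,4)"
```

```text
t 18.05 th 90.3400552712227 rad 0.06392521913658333 z 0.14170961488246447 rot [179.3   0.3  89.9] F [ 5.5 -2.9 -3.5]
0.3 -0.0021 -0.0048 0.0009 0.7 0.4 -4.9; 0.3 -0.0002 -0.0048 0.0009 0.0 0.0 -4.4; 0.3 -0.0002 -0.0048 0.0009 0.0 0.0 -4.4; 0.3 -0.0002 -0.0048 0.0009 0.0 0.0 -4.4
```

Call:
carry_out(increments="0.3 -0.002 -0.0062 0.0009 0.6 0.3 -4.5; 0.3 0 -0.0062 0.0009 0.1 0 -4.5; 0.3 0 -0.0062 0.0009 0.1 0 -3; 0.3 0 -0.006 0.0009 0.1 0 0")

```text
time_s: 18.55
tool_pos: [0.4232, -0.2088, 0.1417]
tool_rot: [179.2, 0.2, 101.8]
force: [5.5, 1.8, -1.7]
grip_width: 0.0259
```

```bash
python3 -c "
from h import *
arc(112,3)
snap('wrist','w17')"
```

```text
t 18.55 th 104.44050422430621 rad 0.06442136247148389 z 0.14173218381501146 rot [179.2   0.2 101.8] F [ 5.5  1.8 -1.7]
0.3 -0.0026 -0.0026 0.0012 0.8 0.3 -5.1; 0.3 -0.0001 -0.0027 0.0012 0.0 0.0 -2.5; 0.3 -0.0001 -0.0027 0.0012 0.0 0.0 -2.5
```

View pics/w17.png

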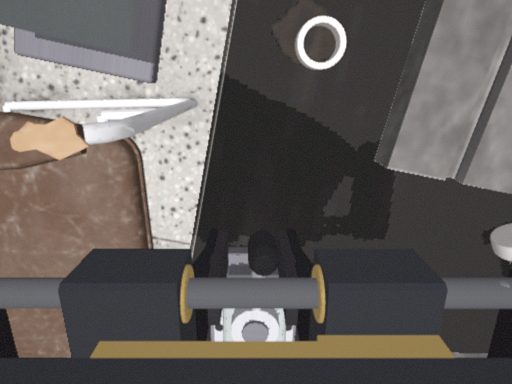

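Continue pressing towards the stop until the force rises.

Call:
carry_out(increments="0.3 -0.001 -0.006 0.0005 0.4 0.2 -1; 0.3 0 -0.006 0.0005 0.1 0 -1; 0.3 0 -0.006 0 0 0 0")

```text
time_s: 18.98
tool_pos: [0.4181, -0.2093, 0.1436]
tool_rot: [178.0, 0.3, 103.7]
force: [14.4, 2.9, -10.0]
grip_width: 0.0262
```

```bash
python3 -c "
from h import *
arc(112,3)"
```

```text
t 18.975 th 108.85419805280874 rad 0.06545127144878353 z 0.14361441460933536 rot [178.    0.3 103.7] F [ 14.4   2.9 -10. ]
0.3 -0.0035 -0.0009 0.0019 1.9 0.4 -6.2; 0.3 -0.0000 -0.0011 0.0019 0.0 0.0 -1.0; 0.3 -0.0000 -0.0011 0.0019 -0.0 0.0 -1.0
```

Call:
carry_out(increments="0.3 0 -0.009 0 0.5 0 0; 0.3 0 -0.009 0 0.5 0 0")

```text
time_s: 19.23
tool_pos: [0.4162, -0.2088, 0.1464]
tool_rot: [177.0, 0.7, 103.7]
force: [23.6, 2.5, -15.7]
grip_width: 0.0266
```

Call:
carry_out(increments="0.3 0 0.004 0 1 0 0; 0.3 0 0 0 1 0 0; 0.3 0 0 0 0 0 0")

```text
time_s: 19.6
tool_pos: [0.4209, -0.2055, 0.1472]
tool_rot: [179.1, 0.6, 103.5]
force: [0.8, -0.4, 0.5]
grip_width: 0.0261
```

```bash
python3 -c "
from h import *
arc(112,3)
snap('wrist','w18')"
```

```text
t 19.6 th 105.65707310428554 rad 0.06822117314374909 z 0.14722620705042172 rot [179.1   0.6 103.5] F [ 0.8 -0.4  0.5]
0.3 -0.0063 -0.0021 0.0031 0.9 0.6 -4.3; 0.3 -0.0000 -0.0023 0.0031 -0.0 0.0 -2.1; 0.3 -0.0000 -0.0023 0.0031 0.0 0.0 -2.1
```

View pics/w18.png

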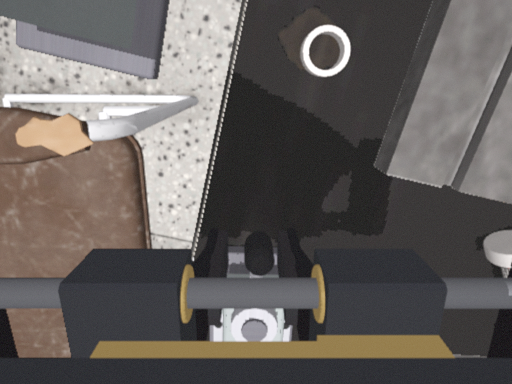

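Call:
carry_out(increments="0.3 -0.001 0 -0.015 0 0 0; 0.3 0 0 -0.025 0 0 0; 0.3 0 0 -0.03 0 0 0; 0.3 0 0 -0.03 0 0 0; 0.3 0 0 0 0 0 0")

```text
time_s: 20.27
tool_pos: [0.4177, -0.2064, 0.2533]
tool_rot: [179.1, 0.6, 103.3]
force: [-0.4, -0.4, -0.6]
grip_width: 0.0265
```

```bash
python3 -c "
from h import *
p,r,o=cur();print(p,o['tool_rot'],o['time_s'],o['force'],o['qpos'])
plan([.435,-.31,.25],11.2,10,op=.3)"
```

```text
[ 0.41771159 -0.20642366  0.25325522] [179.11625985   0.62998349 103.25433749] 20.275 [-0.41306847 -0.43644292 -0.59880546] [ 74.73567706  -2.60408359 -49.73038001 110.45298127  -2.16822793
  70.15937027  38.99180779]
0.3 -0.0105 -0.0007 0.0004 0.12 -0.02 9.21; 0.3 -0.0105 0.0010 0.0004 0.12 -0.02 9.21; 0.3 -0.0102 0.0026 0.0004 0.12 -0.02 9.21; 0.3 -0.0096 0.0042 0.0004 0.12 -0.02 9.21; 0.3 -0.0088 0.0057 0.0004 0.12 -0.02 9.21; 0.3 -0.0078 0.0071 0.0004 0.12 -0.02 9.21; 0.3 -0.0065 0.0082 0.0004 0.12 -0.02 9.21; 0.3 -0.0051 0.0092 0.0004 0.12 -0.02 9.21; 0.3 -0.0036 0.0099 0.0004 0.12 -0.02 9.21; 0.3 -0.0020 0.0103 0.0003 0.12 -0.02 9.21
```

Call:
carry_out(increments="0.3 -0.0105 -0.0005 0 0.1 0 9.2; 0.3 -0.0105 0.001 0 0.1 0 9.2; 0.3 -0.01 0.0025 0 0.1 0 9.2; 0.3 -0.0095 0.004 0 0.1 0 9.2; 0.3 -0.009 0.0055 0 0.1 0 9.2; 0.3 -0.008 0.007 0 0.1 0 9.2; 0.3 -0.0065 0.008 0 0.1 0 9.2; 0.3 -0.005 0.009 0 0.1 0 9.2; 0.3 -0.0035 0.01 0 0.1 0 9.2; 0.3 -0.002 0.0105 0 0.1 0 9.2; 0.3 0 0 0 0 0 0")

```text
time_s: 21.65
tool_pos: [0.4255, -0.312, 0.2487]
tool_rot: [-179.5, 0.3, 8.0]
force: [0.1, 0.5, 0.8]
grip_width: 0.0259
```

```bash
python3 -c "
from h import *
p,r,o=cur();print(p,o['tool_rot'],o['time_s'],o['force'])
p=snap('wrist','w19');save(p,'w19z',(80,20,400,260),2.4)
snap('side','s4');snap('scene','c4')
"
```

```text
[ 0.42548751 -0.3120376   0.24867876] [-179.45322733    0.3281119     7.98074171] 21.65 [0.10517933 0.49495021 0.80888872]
```

View pics/w19.png

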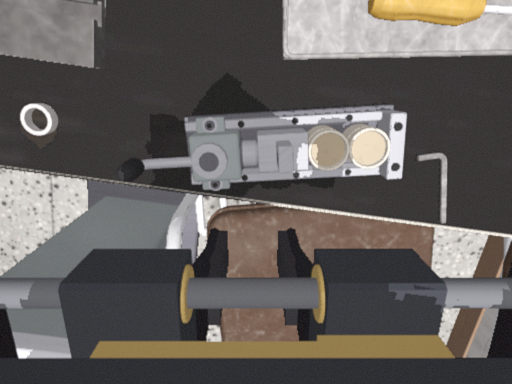

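View pics/s4.png

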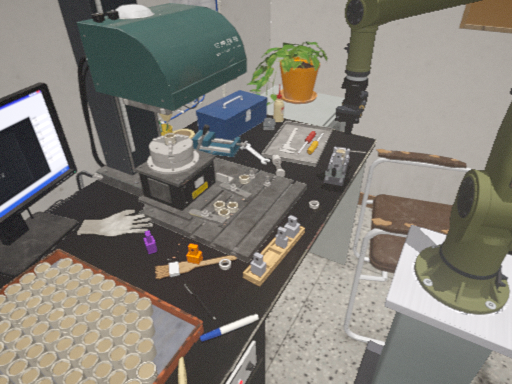

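Run:
```python
from h import *
p=pickle.load(open('w19.pkl','rb'));save(p,'w19z',(110,90,420,210),2.5)
kn=atz(p,130,169,.089)[:2];d=kn-PV;print(kn,np.degrees(np.arctan2(d[1],d[0])),np.linalg.norm(d))
```

```text
[ 0.4313514  -0.21384603] 97.89027421047462 0.05790214419839833
```

View pics/w19z.png

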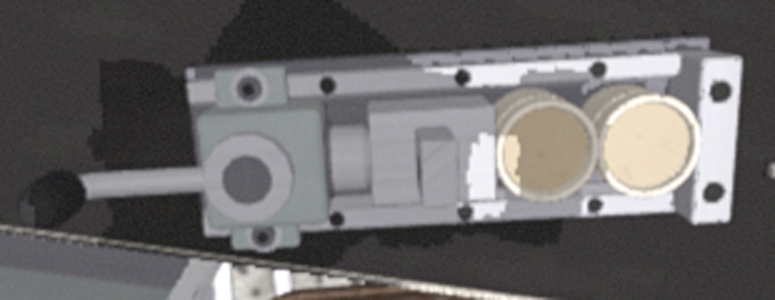

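Run:
```python
from h import *
p=pickle.load(open('w19.pkl','rb'))
def z(X,Y,h): return atz(p,110+X/2.5,90+Y/2.5,h)[:2]
ang=lambda d:np.degrees(np.arctan2(d[1],d[0]))
print('rail',ang(z(328,85,.024)-z(598,69,.024)),ang(z(336,219,.024)-z(595,205,.024)))
for Y in [(174,169),(198,192)]:
    for h in (.055,.06): print(Y,h,ang(z(88,Y[0],h)-z(200,Y[1],h)))
pv=z(248,180,.062)
for q in [(45,200),(40,203),(50,197)]: d=z(*q,.089)-pv;print(q,ang(d),np.linalg.norm(d))
save(p,'w19k',(110,130,220,200),7)
```

```text
rail 101.32392239816616 101.28015842332996
(174, 169) 0.055 100.62712370378352
(174, 169) 0.06 100.6271237037835
(198, 192) 0.055 101.18597001319422
(198, 192) 0.06 101.1859700131942
(45, 200) 98.14073348553502 0.05933371532654202
(40, 203) 99.03775102223096 0.06100787702345763
(50, 197) 97.19418132456731 0.05767884070291168
```

View pics/w19k.png

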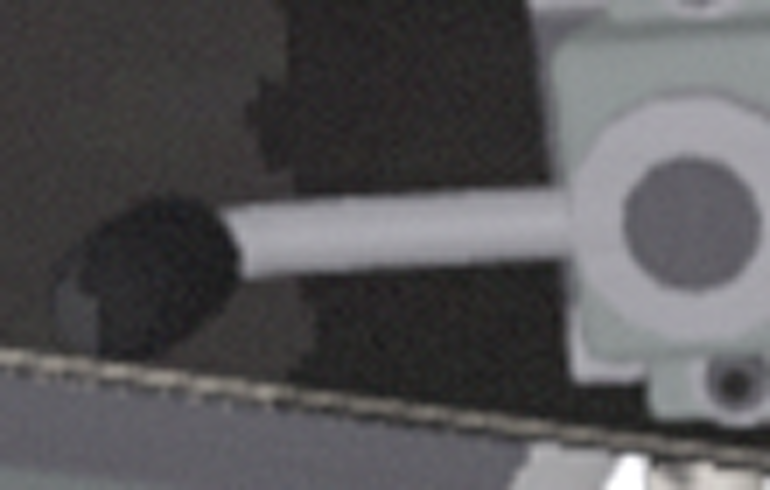

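```bash
python3 -c "
from h import *
print(get_obs()['time_s']);print(sign_off())"
```

```text
21.8
the job is handed in; nothing more can be done
None
```

The job is done and handed in at 21.8 s: the 44 mm make-up block (block_44) is standing in the nest and the cam lever is closed.

**Block choice:** I measured the gap from bush_b to the spring nose as about 50–51 mm. That makes block_44 the thickest one that goes in freely. It came out of the second rack pocket from the left as the wrist camera saw it. I lowered it into the gap without measurable side force and released it on the channel floor.

**Lever:** I caged the knob between the fingers and swept it anticlockwise, at about 4–7 N. At the end the force rose to about 24 N sideways, 28 N in all, with very little further movement, which I took as the end stop. I then backed off and lifted clear.

**Last checks:**
- **Row:** the final picture shows nose, block, both bushes and stop in contact, with the block upright.
- **Lever angle:** the lever arm lies at 100.6–101.2° and the rails at 101.3°, so it is closed to within about half a degree. The same angle taken from the knob top came out 2–4° lower. That spot is dark and hard to pick out in the image, so I trusted the arm edges and the force at the stop instead.
- **Rest of the bench:** the other three blocks are still standing in the rack, and nothing else looks moved. The robot touches nothing.

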